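# Turn the red-tabbed chart panel over on the fittings counter's reference stand

### The job

Turn the red-tabbed chart panel of the reference stand over its spine until it lies fully flat on the other side, so that the chart beneath it can be read. Do it with the fingertips or the outside of the fingers, never taking the panel between them, and guide it all the way down rather than flinging it over. Leave the loose fittings around the stand where they are, and finish with the hand clear of everything.

Things in the scene. Friction and masses are not known exactly. Their poses are not given: they have to be found in the camera images.
- stand: Desk-top reference stand bolted to the bench, like an open binder of rigid panels. Origin: on the bench under the middle of the spine; x along the spine, y across it towards the side where the red-tabbed panel lies at the start, z up. Grey console 226 (x) by 290 mm (y), top at 34 mm. At both spine ends (x = +-110 mm) a steel lug 22 mm wide rises to 64 mm; each side carries a fixed stack of panels.
- landing (a point): Middle of the top of the fixed -y stack, where the panel is to lie. Both stacks: three panels, 210 mm (x), from 12 to 160 mm from the spine, top at 52 mm above the bench. Their tabs (green, yellow on +y; grey, blue on -y) are centred at x = -70 and +70 mm, 52 mm long, out to 188 mm, lower than the red tab. Between them, under the red tab, all is open down to the bench. Axes as the stand's.
- spine (a point): The middle of the spine rod, 55.5 mm above the bench: the axis about which the panel turns (the stand's x axis). Its axes are those of the stand.
- leaf (a joint): Turn of the red-tabbed panel about the spine, rad: 0 flat on the stand's +y stack, 1.57 upright, 3.14 flat on the -y stack; rigid stops at both. It starts flat or a little raised (0 to 0.3). The pivots are stiff: the panel stays at any angle where it is left, and takes about 1 to 4 N at the tab to turn.
- tab (a point): Middle of the panel's red index tab (of its thickness too), 174 mm from the spine, at the middle of the panel's length. The tab is 52 mm long (along the spine), projects 28 mm beyond the panel's outer edge (160 to 188 mm from the spine) and is 6 mm thick. Axes: x along the spine, y outward from it, z out of the face that is on top at the start.
- face (a point): Middle of the turning panel's front face (white chart sheet with a red heading, on top at the start), 86 mm from the spine and 3 mm above the middle of the panel's thickness. The panel is rigid, 210 mm along the spine, from 12 to 160 mm from it, 6 mm thick, about 0.2 kg; the back looks alike. Axes as those of the tab, turning with the panel.
- elbow: Loose zinc-plated elbow fitting with a blue cap, lying on the bench, about 60 by 50 mm, 29 mm high. Origin under its corner block. To be left alone.
- adapter: Loose zinc-plated straight adapter with a hexagon, standing upright on its blue cap, 37 mm across, 55 mm high. Origin: centre of its underside. To be left alone.
- tee: Loose zinc-plated tee fitting with green caps left and right, standing on the bench, 82 by 35 mm, 50 mm high. Origin: centre of its underside. To be left alone.

How it is judged:
By the outcome, as a careful person would: the job done as asked, in the order asked, and still so for the second after the job is handed in, with the robot touching nothing.
It also fails if it takes over 48 s, if anything falls off the work surface, if the arm or the gripper's body presses on something with over 40 N, if the wrist force passes 120 N, or if a joint passes its speed limit or range.

### The arm

A 6-joint arm with a two-finger parallel gripper is mounted at the origin on the work surface. World frame = base frame: x ahead of the robot, y to its left, z up, the work surface at z = 0. Lengths are in m, angles in rad, forces in N, time in s.
With the tool pointing down it reaches from about 0.35 to 0.775 m from the base axis. Payload 7.3 kg.
Tool frame: the origin (TCP) lies midway between the tips of the shut fingers; the grasp point (between the pads) lies 19 mm behind it; z points along the fingers, y is the direction in which the jaws open and shut (so a half turn about z gives the same grasp; the last joint's range is limited). The gripper opens to 92 mm and grips with 3 to 60 N. Pads are 19 mm wide; open, the fingers measure 130 mm over their backs; the gripper's body (75 mm by 190 mm) begins 47 mm behind the grasp point.
Start: joints at [-1.437, 0.342, 1.524, -0, 1.275, -0.146], TCP at [0.145, -0.505, 0.191] pointing down, gripper open.
Joint ranges: [-2.53, 2.53], [-0.77, 2.02], [0.04, 2.7], [-1, 4.14], [0.28, 2.66], [-3.11, 3.11]. Speed limits (rad/s): [2.57, 2.57, 3.14, 3.14, 3.14, 3.14].

### API

Orientations are given as [roll, pitch, yaw] about the fixed x, y, z axes, in that order (R = Rz(yaw) Ry(pitch) Rx(roll)).
In Python, from cell import status, eyes, job gives the robot as it stands.
- The arm moves only by the tool jog_arm, never from a script. Its argument "series" is a list of rows, each a list of 3 entries, a list of its own where there are three numbers: the gripper command: -1 is shut, 1 is fully open, values between are in proportion, then the shift along the tool's x, y, z in m, then the turn, a rotation vector about the tool's x, y, z in rad. In form: [[grip, [x, y, z], [ax, ay, az]], ...]. A call has 1 to 12 rows; each row is the pose to reach, as a shift and turn from the pose commanded when the call began, along the tool's axes at that moment; what a row does not reach only later rows make up. A row lasts 1/12 s, in which the tool goes at most 41.7 mm and 7.16 degrees, less where a joint would pass 70% of its speed; a pose out of reach is approached as far as the arm can. A call with a gripper value outside its range is refused whole. The fingers move at their own pace and stop on an object; "squeeze" is the grip in N (left out, the last holds). Time passes only in rows, so rows that repeat a pose let the fingers close. It gives the time, the measured TCP pose, the force and the opening at its end, in the units of the state.
- status.observe(): the state, without advancing time (a new reading comes with each control period).
- eyes.read_camera(name): name is "side" or "top"; returns a dict with "img" (384x512x3 uint8, red, green, blue), "range_z" (384x512 float32, m along the optical axis (not along the pixel's ray), 0 where there is no reading), "camera_matrix" (3x3 intrinsics, pixels), "T" (4x4, takes a point from camera to world coordinates). Camera axes: x right, y down, z forward; pixel columns grow to the right and rows downward; lengths in m; the calibration is good to about 2 mm. A picture is of the moment at which its call begins.
- job.hand_in(): hands the job in, once; it reports no verdict.
The state is a dict: "time": time; "qpos": joint angles; "qvel": joint speeds; "joint_efforts": joint torques, N m; "tool_pos": TCP position; "tool_rot": TCP orientation; "contact_force": force on the tool from outside, world axes, zero at the start; "torque": the same for the moment, N m; "opening": finger opening in m.
Only numpy, scipy, OpenCV 4.12 (cv2) and the standard library are available. Lean on these libraries where they do the work, as an engineer would, in place of code of your own. Each camera call takes 0.05 s, during which the arm holds its last target.

## Working session

There is one attempt and no reset: what is moved stays moved. The work goes in short steps, Python scripts to look and compute and a tool call to move; the robot and the scene stay as the last step left them, time stands still between calls to the robot, and variables do not carry over. Pictures are saved under pics/ and viewed, and the job is handed in when it is done.

Besides the shell and the picture viewer there is one more tool, called after ">>>" as name(argument=value, ...) on one line, values as JSON. jog_arm: Moves the arm, as the interface text tells. Its arguments: {"type":"object","properties":{"series":{"type":"array","items":{"type":"array"}},"squeeze":{"type":"number"}},"required":["series"]}

```bash
mkdir -p pics; ls
cat > h.py <<'E'
import numpy as np, cv2
from cell import status, eyes, job
def cam(n,save=None):
    d=eyes.read_camera(n)
    if save: cv2.imwrite('pics/'+save, d['img'][:,:,::-1])
    return d
def pts(d):
    z=d['range_z'];K=d['camera_matrix'];v,u=np.mgrid[:z.shape[0],:z.shape[1]]
    p=np.stack([(u-K[0,2])/K[0,0]*z,(v-K[1,2])/K[1,1]*z,z],-1)
    return p@d['T'][:3,:3].T+d['T'][:3,3]
E
python3 - <<'E'
from h import *
for n in('top','side'):
    d=cam(n,n+'0.png'); np.savez(n+'0.npz',**d); print(n,d['T'].round(3).tolist(),d['camera_matrix'].tolist())
print(status.observe())
E
```

```text
pics
top [[-0.029, -0.996, 0.082, 0.417], [-1.0, 0.029, 0.002, -0.029], [-0.004, -0.082, -0.997, 1.275], [0.0, 0.0, 0.0, 1.0]] [[472.9317716350408, 0.0, 250.29979913208518], [0.0, 472.9317716350408, 184.88395599078498], [0.0, 0.0, 1.0]]
side [[0.921, -0.286, 0.264, 0.341], [-0.389, -0.665, 0.637, -0.466], [-0.007, -0.69, -0.724, 0.554], [0.0, 0.0, 0.0, 1.0]] [[353.6430631145366, 0.0, 254.57958160444915], [0.0, 353.6430631145366, 194.84918337950702], [0.0, 0.0, 1.0]]
{'time': 0.1, 'qpos': array([-1.43698846e+00,  3.42628280e-01,  1.52493935e+00, -1.49174831e-05,
        1.27540394e+00, -1.46028853e-01]), 'qvel': array([ 1.43359084e-03, -2.01797178e-03, -2.76265233e-03, -2.40032945e-03,
       -8.94233976e-06,  9.01050050e-04]), 'joint_efforts': array([ 1.74048026e-03, -4.32003164e+01, -2.44694585e+01,  7.19188456e-02,
        5.26377093e-02, -4.17495517e-05]), 'tool_pos': array([ 0.14494931, -0.5041542 ,  0.19062112]), 'tool_rot': array([-3.14022634e+00, -1.86533457e-04,  2.79840940e-01]), 'contact_force': array([-0.44750341, -0.08871935, -0.5170176 ]), 'torque': array([ 0.02932007,  0.02810359, -0.00325761]), 'opening': 0.09206600396079505}
```

View pics/top0.png

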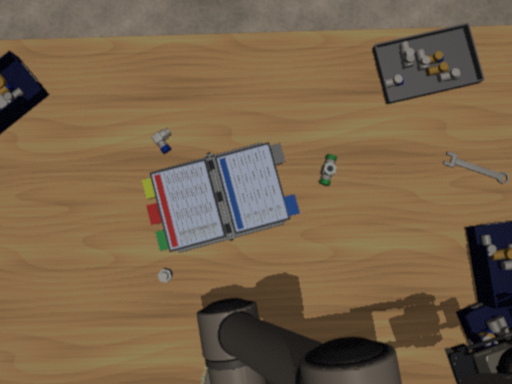

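View pics/side0.png

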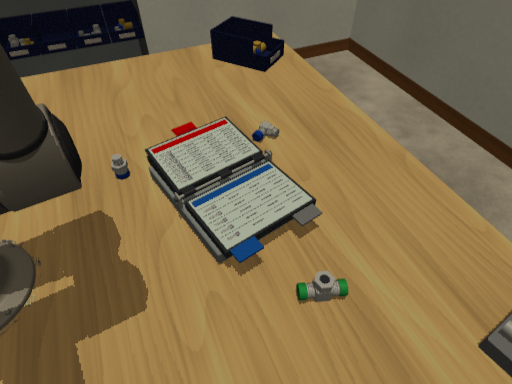

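The top view shows the stand with its spine near (222,195) and the red tab at (154,214), to the world +y side. The elbow is at (163,140), the adapter at (165,275) and the tee at (328,170). The side view agrees.

```bash
cat > m.py <<'E'
from h import *
def run(tag):
  for n in('top','side'):
    d=dict(np.load(n+tag+'.npz')); P=pts(d); hsv=cv2.cvtColor(d['img'],cv2.COLOR_RGB2HSV)
    H,S,V=[hsv[...,i].astype(int) for i in range(3)]
    reg=(P[...,0]>.2)&(P[...,0]<.75)&(abs(P[...,1])<.45)&(d['range_z']>0)
    for c,m in dict(red=((H<5)|(H>174))&(S>170)&(V>80),blue=(H>105)&(H<120)&(S>150)&(V>60),green=(H>50)&(H<85)&(S>120),yellow=(H>24)&(H<34)&(S>180)&(V>120),white=(S<50)&(V>150)).items():
      k,L,st,ce=cv2.connectedComponentsWithStats((m&reg).astype(np.uint8))
      for i in range(1,k):
        if st[i,4]<12: continue
        q=P[L==i]; r=cv2.minAreaRect(q[:,:2].astype(np.float32)*1000)
        print(n,c,st[i,4],ce[i].round(),'med',np.median(q,0).round(4),'z5-95',np.percentile(q[:,2],[5,95]).round(3),'rect',np.round(r[0],0),np.round(r[1],0),round(r[2],1))
E
python3 -c "
import m;m.run('0')"
```

```text
top red 249 [166. 210.] med [0.4591 0.1904 0.0706] z5-95 [0.067 0.074] rect [459. 190.] [182.  10.] 13.4
top red 187 [153. 213.] med [0.4521 0.2214 0.0729] z5-95 [0.068 0.077] rect [451. 222.] [48. 25.] 11.5
top blue 34 [165. 148.] med [0.6253 0.1978 0.0264] z5-95 [0.021 0.032] rect [625. 198.] [13. 18.] 39.0
top blue 281 [231. 193.] med [0.4988 0.0239 0.0524] z5-95 [0.048 0.056] rect [499.  24.] [183.  11.] 13.5
top blue 172 [291. 205.] med [ 0.4634 -0.1304  0.0509] z5-95 [0.047 0.054] rect [ 464. -130.] [45. 25.] 14.4
top green 32 [331. 157.] med [ 0.5898 -0.2428  0.0294] z5-95 [0.02  0.033] rect [ 590. -244.] [24.  8.] 74.6
top green 40 [325. 182.] med [ 0.5224 -0.2238  0.0277] z5-95 [0.021 0.033] rect [ 523. -224.] [23. 10.] 65.6
top green 134 [162. 240.] med [0.3827 0.2072 0.0398] z5-95 [0.035 0.044] rect [383. 207.] [46. 20.] 13.0
top white 2776 [256. 187.] med [ 0.5137 -0.0402  0.0521] z5-95 [0.048 0.056] rect [514. -41.] [194. 115.] 13.5
top white 2355 [191. 203.] med [0.4757 0.125  0.0647] z5-95 [0.058 0.071] rect [475. 126.] [195. 114.] 13.5
side red 330 [188. 137.] med [0.
[... 241 characters left out ...]
7 0.027] rect [626. 193.] [12. 18.] 33.2
side blue 408 [231. 185.] med [0.4897 0.0194 0.0522] z5-95 [0.051 0.054] rect [497.  21.] [187.  14.] 13.2
side blue 442 [246. 249.] med [ 0.4617 -0.1352  0.0513] z5-95 [0.05  0.053] rect [ 463. -134.] [52. 30.] 14.0
side green 125 [343. 287.] med [ 0.5862 -0.2531  0.0281] z5-95 [0.016 0.031] rect [ 587. -249.] [23. 12.] 75.1
side green 156 [302. 291.] med [ 0.5197 -0.2323  0.0273] z5-95 [0.014 0.031] rect [ 522. -230.] [22. 14.] 72.8
side white 2529 [205. 154.] med [0.4707 0.1195 0.0641] z5-95 [0.06  0.069] rect [471. 132.] [197. 134.] 12.7
side white 4017 [251. 205.] med [ 0.5072 -0.0469  0.0519] z5-95 [0.05  0.053] rect [511. -32.] [198. 138.] 13.7
```

```bash
cat >> h.py <<'E'
from scipy.spatial.transform import Rotation as Ro
YAW=np.deg2rad(13.5); S0=np.array([.491,.0515,0])
XH=np.array([np.cos(YAW),np.sin(YAW),0]);YH=np.array([-np.sin(YAW),np.cos(YAW),0])
def toS(p): p=np.asarray(p)-S0; return np.stack([p@XH,p@YH,p[...,2]],-1)
def toW(s): return S0+s[0]*XH+s[1]*YH+np.array([0,0,s[2]])
def Rt(tilt):  # tool x=+Y, y=+X, z down, tilted so z leans to -Y
    R=np.stack([YH,XH,[0,0,-1]],1)
    return R@Ro.from_rotvec([0,-tilt,0]).as_matrix()
def delta(p,R,o=None):
    o=o or status.observe(); R0=Ro.from_euler('xyz',o['tool_rot']).as_matrix()
    return (R0.T@(np.asarray(p)-o['tool_pos'])).round(4).tolist(), Ro.from_matrix(R0.T@R).as_rotvec().round(4).tolist()
def log():
    o=status.observe(); open('log.txt','a').write(repr([o['qpos'].tolist(),o['tool_pos'].tolist(),o['tool_rot'].tolist()])+'\n'); return o
E
python3 - <<'E'
from h import *
d=dict(np.load('top0.npz'));P=pts(d)
Q=toS(P); 
m=(Q[...,2]>.012)&(d['range_z']>0)
for nm,(u,v) in dict(elbow=(163,140),adapter=(165,275),tee=(328,170)).items():
    b=np.zeros_like(m); b[v-22:v+22,u-22:u+22]=1; b&=m&((abs(Q[...,0])>.125)|(abs(Q[...,1])>.2)); q=Q[b]; print(nm,np.percentile(q,[2,50,98],axis=0).round(3).tolist())
for n,(x,y,z) in dict(tab=(0,.174,.07),landing=(0,-.086,.052)).items(): print(n,toW((x,y,z)))
t=np.array([[.4505,.2195,.0695],[.4635,-.132,.05],[.383,.207,.04]]);print(toS(t))
o=log()
print(delta([.42,-.15,.38],Ro.from_euler('xyz',[np.pi,0,1.2]).as_matrix(),o))
E
```

```text
elbow [[0.158, 0.091, 0.015], [0.195, 0.113, 0.025], [0.217, 0.134, 0.032]]
adapter [[-0.173, 0.177, 0.025], [-0.157, 0.19, 0.04], [-0.142, 0.208, 0.057]]
tee [[-0.039, -0.32, 0.017], [-0.004, -0.291, 0.031], [0.034, -0.267, 0.053]]
tab [0.45038051 0.22069237 0.07      ]
landing [ 0.5110763  -0.03212381  0.052     ]
[[-1.62160648e-04  1.72812684e-01  6.95000000e-02]
 [-6.95773971e-02 -1.72010133e-01  5.00000000e-02]
 [-6.87151973e-02  1.76415622e-01  4.00000000e-02]]
([0.3622, -0.2647, -0.1889], [-0.0012, -0.0008, -0.9202])
```

Stand pose is consistent: every tab falls within 3 mm of its given place. I'll start moving.

>>> jog_arm(series=[[-1, [0.1, -0.07, -0.19], [0, 0, -0.3]], [-1, [0.36, -0.265, -0.19], [0, 0, -0.92]], [-1, [0.36, -0.265, -0.19], [0, 0, -0.92]], [-1, [0.36, -0.265, -0.19], [0, 0, -0.92]], [-1, [0.36, -0.265, -0.19], [0, 0, -0.92]], [-1, [0.36, -0.265, -0.19], [0, 0, -0.92]], [-1, [0.36, -0.265, -0.19], [0, 0, -0.92]], [-1, [0.36, -0.265, -0.19], [0, 0, -0.92]], [-1, [0.36, -0.265, -0.19], [0, 0, -0.92]], [-1, [0.36, -0.265, -0.19], [0, 0, -0.92]], [-1, [0.36, -0.265, -0.19], [0, 0, -0.92]], [-1, [0.36, -0.265, -0.19], [0, 0, -0.92]]])

```text
time: 1.1
tool_pos: [0.4188, -0.1482, 0.3821]
tool_rot: [3.141, -0.0, 1.201]
contact_force: [0.9, 0.5, 0.8]
opening: 0.0161
```

Run:
```python
from h import *
o=log();print(o)
print(delta(toW((0,.26,.30)),Rt(0.0),o))
```

```text
{'time': 1.1, 'qpos': array([-5.13096124e-01,  1.08950004e-01,  1.31483068e+00,  2.75110719e-04,
        1.71716758e+00, -1.42882535e-01]), 'qvel': array([ 0.89439428,  0.23421161, -0.62669759, -0.01040146,  0.39676733,
        0.88117401]), 'joint_efforts': array([ -3.54338139, -35.45056701, -24.60805178,   0.20570494,
        -0.20121231,  -0.99978983]), 'tool_pos': array([ 0.41878784, -0.14815521,  0.38212567]), 'tool_rot': array([ 3.14091608e+00, -1.77610374e-04,  1.20062301e+00]), 'contact_force': array([0.91260076, 0.51478715, 0.76926067]), 'torque': array([-0.07506007, -0.09366833, -0.03228677]), 'opening': 0.016088465471959863}
([0.426, -0.153, 0.0821], [0.0007, 0.0, -0.6058])
```

>>> jog_arm(series=[[-1, [0.426, -0.153, 0.082], [0, 0, -0.606]], [-1, [0.426, -0.153, 0.082], [0, 0, -0.606]], [-1, [0.426, -0.153, 0.082], [0, 0, -0.606]], [-1, [0.426, -0.153, 0.082], [0, 0, -0.606]], [-1, [0.426, -0.153, 0.082], [0, 0, -0.606]], [-1, [0.426, -0.153, 0.082], [0, 0, -0.606]], [-1, [0.426, -0.153, 0.082], [0, 0, -0.606]], [-1, [0.426, -0.153, 0.082], [0, 0, -0.606]], [-1, [0.426, -0.153, 0.082], [0, 0, -0.606]], [-1, [0.426, -0.153, 0.082], [0, 0, -0.606]], [-1, [0.426, -0.153, 0.082], [0, 0, -0.606]], [-1, [0.426, -0.153, 0.082], [0, 0, -0.606]]])

```text
time: 2.1
tool_pos: [0.4279, 0.3076, 0.2964]
tool_rot: [-3.138, -0.002, 1.811]
contact_force: [-1.3, -0.3, -0.2]
opening: 0.0006
```

Run:
```python
from h import *
o=log();print(o)
print(delta(toW((0,.26,.26)),Rt(0.3),o))
```

```text
{'time': 2.1, 'qpos': array([0.47606082, 0.28963937, 1.31172506, 0.0024916 , 1.54373842,
       0.23552106]), 'qvel': array([-0.05071063, -0.02435976,  0.01125303, -0.05261687,  0.02927639,
       -0.06715156]), 'joint_efforts': array([  2.14672811, -42.2077167 , -28.15052211,   0.37860531,
        -0.26695426,   0.84809443]), 'tool_pos': array([0.42794944, 0.30760556, 0.29635737]), 'tool_rot': array([-3.13759813e+00, -1.60255819e-03,  1.81126110e+00]), 'contact_force': array([-1.3123595 , -0.2968729 , -0.17087767]), 'torque': array([-0.08073711, -0.09187159,  0.02081678]), 'opening': 0.0005616391716313318}
([-0.0038, 0.0016, 0.0363], [-0.0032, -0.3016, 0.0054])
```

>>> jog_arm(series=[[-1, [0, 0, 0.02], [0, -0.1, 0]], [-1, [0, 0, 0.04], [0, -0.2, 0]], [-1, [0, 0, 0.04], [0, -0.3, 0]], [-1, [0, 0, 0.04], [0, -0.4, 0]], [-1, [0, 0, 0.04], [0, -0.4, 0]]])

```text
time: 2.52
tool_pos: [0.4281, 0.3037, 0.2565]
tool_rot: [-3.136, 0.406, 1.812]
contact_force: [-0.8, -0.1, -1.1]
opening: 0.0006
```

Run:
```python
from h import *
o=log();print(o['qpos'],o['tool_pos'],o['tool_rot'])
print(delta(toW((0,.26,.26)),Rt(0.4),o))
from scipy.optimize import least_squares
import ast
D=[ast.literal_eval(l) for l in open('log.txt')]
def fk(q,p):
    h,L2,L3,off,Lt,a,e=p
    Rz=lambda t:Ro.from_euler('z',t).as_matrix();Ry=lambda t:Ro.from_euler('y',t).as_matrix()
    R1=Rz(q[0]);R2=R1@Ry(q[1]);R3=R2@Ry(q[2]);R4=R3@Rz(q[3]);R5=R4@Ry(q[4]);R6=R5@Rz(q[5])
    return np.array([0,0,h])+R1@[a,off,0]+R2@[0,0,L2]+R3@[e,0,L3]+R6@[0,0,Lt],R6
def res(p):
    r=[]
    for q,x,_ in D: r+=list(fk(q,p)[0]-x)
    return np.array(r)
for e0 in (0,):
  s=least_squares(lambda p:np.r_[res(p),1e-3*p[5:]],[.3,.4,.4,.077,.25,0,0]);print(s.x.round(4),abs(s.fun).max())
for q,x,e in D:
    R=fk(q,s.x)[1]; print((R.T@Ro.from_euler('xyz',e).as_matrix()).round(2).tolist())
```

```text
[ 0.70743933  0.44447306  1.26505244 -0.35821205  1.62417571  0.48300952] [0.42811779 0.30372584 0.25648993] [-3.13631865  0.40566249  1.81182957]
([-0.0013, 0.0022, -0.0033], [-0.0032, 0.0057, 0.005])
[0.2229 0.5062 0.3796 0.0764 0.3536 0.     0.0465] 4.649877490572489e-05
[[0.0, -1.0, 0.0], [1.0, 0.0, 0.0], [-0.0, -0.0, 1.0]]
[[0.0, -1.0, 0.0], [1.0, 0.0, 0.0], [-0.0, 0.0, 1.0]]
[[0.0, -1.0, 0.0], [1.0, 0.0, 0.0], [-0.0, 0.0, 1.0]]
[[0.0, -1.0, 0.0], [1.0, 0.0, 0.0], [-0.0, -0.0, 1.0]]
```

```bash
cat > k.py <<'E'
from h import *
from scipy.optimize import least_squares
PP=[0.2229,0.5062,0.3796,0.0764,0.3536,0,0.0465]
def fk(q,p=PP):
    h,L2,L3,off,Lt,a,e=p
    Rz=lambda t:Ro.from_euler('z',t).as_matrix();Ry=lambda t:Ro.from_euler('y',t).as_matrix()
    R1=Rz(q[0]);R2=R1@Ry(q[1]);R3=R2@Ry(q[2]);R4=R3@Rz(q[3]);R5=R4@Ry(q[4]);R6=R5@Rz(q[5])
    w=np.array([0,0,h])+R1@[a,off,0]+R2@[0,0,L2]+R3@[e,0,L3]
    return w+R6@[0,0,Lt],R6@np.array([[0,-1,0],[1,0,0],[0,0,1.]]),w
def ik(p,R,q0):
    f=lambda q:np.r_[(fk(q)[0]-p)*5,Ro.from_matrix(fk(q)[1].T@R).as_rotvec()]
    s=least_squares(f,q0);return s.x,abs(s.fun).max()
W=.0095;ZS=.0555
def tip(th,a,rho=.168,over=0):
    d=np.array([np.cos(th),np.sin(th)]);n=np.array([np.sin(th),-np.cos(th)])
    t=np.array([-np.sin(a),-np.cos(a)]);x=np.array([np.cos(a),-np.sin(a)])
    if th<np.pi/2-a: c=.188*d+.003*n+W*x+t*(.188-rho)
    else:
        c=rho*d+(.003-over)*n + (W*x if th<np.pi-a else W*x*np.clip((np.pi-a-th)/.05+1,-1,1) )
    return np.array([0,c[0],c[1]+ZS])
def tilt(th): return float(np.interp(th,[0,.8,np.pi],[A0,.75,A1]))
A0=.8;A1=.2
E
python3 - <<'E'
from k import *
import k
lo=np.array([-2.53,-.77,.04,-1,.28,-3.11]);hi=np.array([2.53,2.02,2.7,4.14,2.66,3.11])
q=status.observe()['qpos']
for th in np.r_[.0,.08,.3:3.2:.3,3.14]:
    a=tilt(th);p=tip(th,a);q,e=ik(toW(p),Rt(a),q)
    print(round(th,2),round(a,2),p.round(3),q.round(2),'err',round(e,4),'OK' if np.all((q>lo)&(q<hi)) else 'LIM','wrist',toS(fk(q)[2]).round(2))
E
```

```text
0.0 0.8 [0.    0.18  0.032] [ 0.76  0.81  1.52 -0.69  1.35  0.87] err 0.0 OK wrist [0.   0.43 0.28]
0.08 0.8 [0.    0.18  0.047] [ 0.76  0.78  1.52 -0.69  1.37  0.85] err 0.0 OK wrist [-0.    0.43  0.29]
0.3 0.78 [0.    0.173 0.087] [ 0.74  0.71  1.52 -0.68  1.41  0.79] err 0.0 OK wrist [-0.    0.42  0.34]
0.6 0.76 [0.    0.15  0.138] [ 0.7   0.61  1.53 -0.67  1.44  0.71] err 0.0 OK wrist [-0.    0.39  0.39]
0.9 0.73 [0.    0.114 0.179] [ 0.63  0.51  1.55 -0.67  1.44  0.61] err 0.0 OK wrist [-0.    0.35  0.44]
1.2 0.66 [0.    0.071 0.205] [ 0.52  0.42  1.58 -0.64  1.4   0.48] err 0.0 OK wrist [-0.    0.29  0.49]
1.5 0.59 [0.    0.023 0.218] [ 0.39  0.35  1.61 -0.6   1.33  0.34] err 0.0 OK wrist [-0.    0.22  0.51]
1.8 0.52 [ 0.    -0.027  0.215] [ 0.25  0.31  1.64 -0.55  1.25  0.2 ] err 0.0 OK wrist [-0.    0.15  0.52]
2.1 0.44 [ 0.    -0.074  0.198] [ 0.11  0.3   1.66 -0.48  1.16  0.06] err 0.0 OK wrist [-0.    0.08  0.52]
2.4 0.37 [ 0.    -0.113  0.168] [-0.02  0.33  1.69 -0.42  1.07 -0.06] err 0.0 OK wrist [-0.    0.02  0.5 ]
2.7 0.3 [ 0.    -0.142  0.127] [-0.12  0.38  1.71 -0.35  0.97 -0.17] err 0.0 OK wrist [-0.   -0.04  0.46]
3.0 0.23 [ 0.    -0.174  0.084] [-0.22  0.45  1.72 -0.27  0.89 -0.3 ] err 0.0 OK wrist [-0.   -0.09  0.43]
3.14 0.2 [ 0.    -0.177  0.061] [-0.25  0.48  1.72 -0.24  0.85 -0.34] err 0.0 OK wrist [-0.   -0.11  0.41]
```

Run:
```python
from k import *
print(delta(toW((0,.245,.10)),Rt(.8)))
```

```text
([0.048, 0.003, 0.1497], [-0.0021, -0.3943, 0.0055])
```

>>> jog_arm(series=[[-1, [0.015, 0.003, 0.05], [0, -0.12, 0.005]], [-1, [0.03, 0.003, 0.08], [0, -0.24, 0.005]], [-1, [0.04, 0.003, 0.12], [0, -0.34, 0.005]], [-1, [0.048, 0.003, 0.15], [-0.002, -0.394, 0.005]], [-1, [0.048, 0.003, 0.15], [-0.002, -0.394, 0.005]], [-1, [0.048, 0.003, 0.15], [-0.002, -0.394, 0.005]], [-1, [0.048, 0.003, 0.15], [-0.002, -0.394, 0.005]]])

```text
time: 3.1
tool_pos: [0.4373, 0.2893, 0.1051]
tool_rot: [3.13, 0.79, 1.793]
contact_force: [0.0, 0.4, 0.2]
opening: 0.0007
```

Run:
```python
from k import *
o=log();print(o['time'],toS(o['tool_pos']),o['contact_force'])
d=cam('side','side1.png');cv2.imwrite('pics/side1z.png',cv2.resize(d['img'][60:240,90:330,::-1],None,fx=3,fy=3))
np.savez('side1.npz',**d);d=cam('top');np.savez('top1.npz',**d)
cv2.imwrite('pics/top1z.png',cv2.resize(d['img'][130:290,60:260,::-1],None,fx=3.5,fy=3.5))
import m;
print(delta(toW((0,.186,.041)),Rt(.8)))
```

```text
3.1 [0.00330052 0.24374979 0.10507595] [0.01340769 0.43541999 0.23445761]
([0.0054, -0.0042, 0.0872], [0.004, -0.0116, -0.0116])
```

View pics/side1z.png

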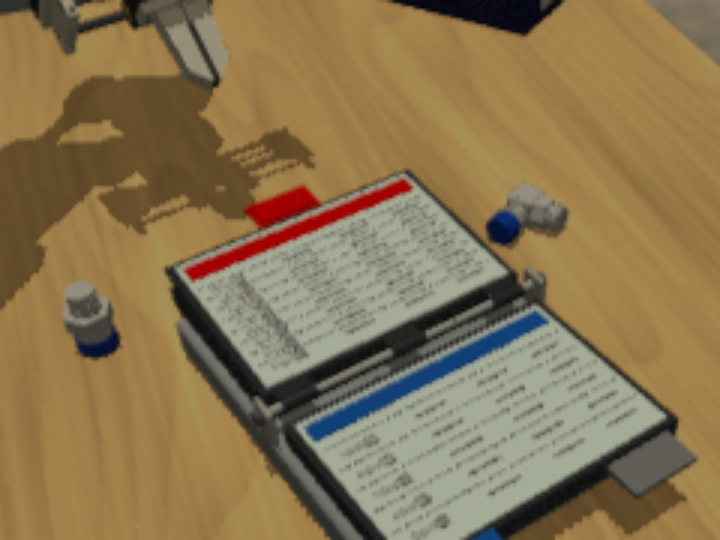

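View pics/top1z.png

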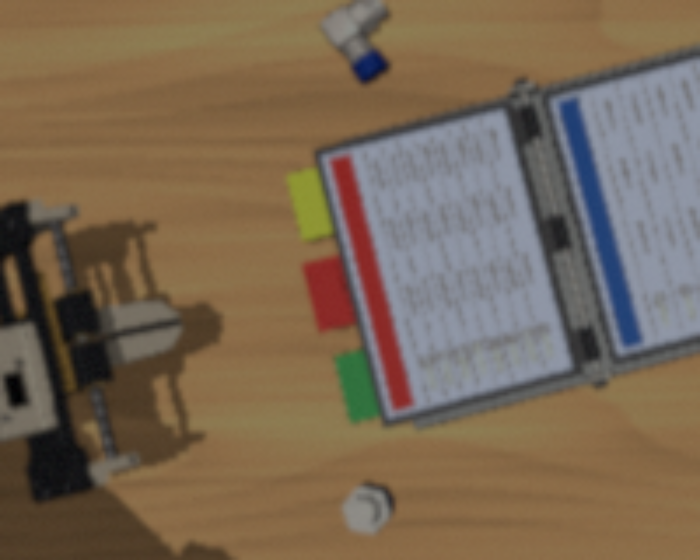

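The fingers (tapered tips near crop px (180,325) in the top view) line up with the red tab along the stand's y axis, and the loose fittings are clear. Next I go under the tab.

>>> jog_arm(series=[[-1, [0.005, -0.002, 0.02], [0.004, -0.011, -0.011]], [-1, [0.005, -0.004, 0.04], [0.004, -0.011, -0.011]], [-1, [0.005, -0.004, 0.055], [0.004, -0.011, -0.011]], [-1, [0.005, -0.004, 0.07], [0.004, -0.011, -0.011]], [-1, [0.005, -0.004, 0.08], [0.004, -0.011, -0.011]], [-1, [0.005, -0.004, 0.087], [0.004, -0.011, -0.011]], [-1, [0.005, -0.004, 0.087], [0.004, -0.011, -0.011]], [-1, [0.005, -0.004, 0.087], [0.004, -0.011, -0.011]]])

```text
time: 3.87
tool_pos: [0.4464, 0.2314, 0.0389]
tool_rot: [-3.136, 0.804, 1.811]
contact_force: [0.1, -0.9, 0.4]
opening: 0.0004
```

Run:
```python
from k import *
o=log();print(o['time'],toS(o['tool_pos']),o['contact_force'])
d=cam('side');cv2.imwrite('pics/side2z.png',cv2.resize(d['img'][60:240,90:330,::-1],None,fx=3,fy=3))
np.savez('side2.npz',**d);d=cam('top');np.savez('top2.npz',**d)
cv2.imwrite('pics/top2z.png',cv2.resize(d['img'][130:290,60:260,::-1],None,fx=3.5,fy=3.5))
o=status.observe()
for th in [.1,.2,.3,.4,.5,.6,.7,.8]: a=.8-.0*th; print(th,a,tip(th,a).round(4),delta(toW(tip(th,a)),Rt(a),o))
```

```text
3.8667 [-0.0013931   0.18536068  0.03891906] [ 0.11501468 -0.85565883  0.36083821]
0.1 0.8 [0.     0.1796 0.0505] ([-0.0129, 0.0014, -0.0038], [-0.002, 0.0039, 0.0041])
0.2 0.8 [0.     0.1771 0.0692] ([-0.028, 0.0013, -0.0149], [-0.002, 0.0039, 0.0041])
0.3 0.8 [0.     0.1728 0.0874] ([-0.0442, 0.0012, -0.0245], [-0.002, 0.0039, 0.0041])
0.4 0.8 [0.     0.1666 0.1052] ([-0.0613, 0.0011, -0.0323], [-0.002, 0.0039, 0.0041])
0.5 0.8 [0.     0.1587 0.1223] ([-0.079, 0.001, -0.0385], [-0.002, 0.0039, 0.0041])
0.6 0.8 [0.     0.1491 0.1384] ([-0.0973, 0.0009, -0.0428], [-0.002, 0.0039, 0.0041])
0.7 0.8 [0.     0.138  0.1536] ([-0.1159, 0.0009, -0.0453], [-0.002, 0.0039, 0.0041])
0.8 0.8 [0.     0.1258 0.1671] ([-0.1341, 0.0008, -0.0459], [-0.002, 0.0039, 0.0041])
```

View pics/side2z.png

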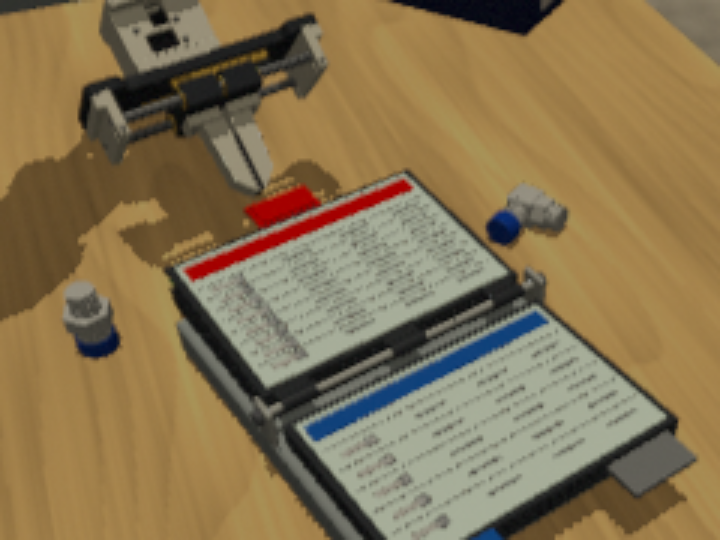

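View pics/top2z.png

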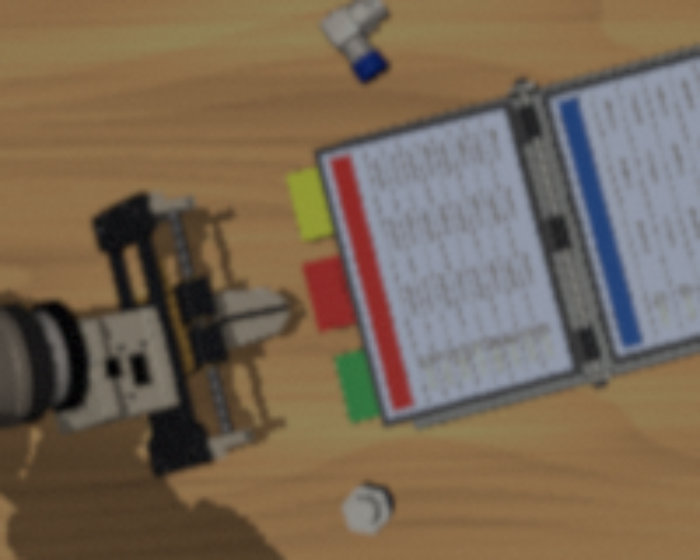

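Tip (crop px (303,312) in the top view) is right at the outer edge of the tab (about (310,300)) and below it. I go 10 mm further in, then lift gently.

>>> jog_arm(series=[[-1, [-0.004, 0.001, 0.004], [-0.002, 0.004, 0.004]], [-1, [-0.007, 0.001, 0.007], [-0.002, 0.004, 0.004]], [-1, [-0.007, 0.001, 0.007], [-0.002, 0.004, 0.004]], [-1, [-0.011, 0.001, 0.003], [-0.002, 0.004, 0.004]], [-1, [-0.015, 0.001, 0], [-0.002, 0.004, 0.004]], [-1, [-0.018, 0.001, -0.004], [-0.002, 0.004, 0.004]], [-1, [-0.021, 0.001, -0.007], [-0.002, 0.004, 0.004]], [-1, [-0.025, 0.001, -0.01], [-0.002, 0.004, 0.004]], [-1, [-0.025, 0.001, -0.01], [-0.002, 0.004, 0.004]]])

```text
time: 4.72
tool_pos: [0.4497, 0.2218, 0.0638]
tool_rot: [-3.141, 0.8, 1.807]
contact_force: [-0.2, 0.3, 0.0]
opening: 0.0008
```

```bash
cat > look.py <<'E'
from k import *
import sys
def look(n,show='side'):
    o=log();print(o['time'],toS(o['tool_pos']).round(4),o['contact_force'].round(1),o['tool_rot'].round(3))
    for c in ('side','top'):
        d=cam(c);np.savez(c+n+'.npz',**d)
        P=toS(pts(d)); hsv=cv2.cvtColor(d['img'],cv2.COLOR_RGB2HSV).astype(int)
        mm=((hsv[...,0]<5)|(hsv[...,0]>174))&(hsv[...,1]>170)&(hsv[...,2]>60)&(abs(P[...,0])<.11)&(abs(P[...,1])<.23)&(P[...,2]>.03)&(P[...,2]<.3)
        q=P[mm]
        if len(q)>10:
            r=np.hypot(q[:,1],q[:,2]-.0555);t=q[r>.163]
            print(c,len(q),len(t),'red far',np.median(t,0).round(4) if len(t)>5 else None,'angle',np.median(np.arctan2(t[:,2]-.0555,t[:,1])).round(3) if len(t)>5 else None)
        if c=='side': cv2.imwrite('pics/side%sz.png'%n,cv2.resize(d['img'][30:280,60:380,::-1],None,fx=2.3,fy=2.3))
        else: cv2.imwrite('pics/top%sz.png'%n,cv2.resize(d['img'][100:290,60:330,::-1],None,fx=2.8,fy=2.8))
E
python3 -c "
from look import *
look('3')
o=status.observe()
for th in [.2,.3,.4,.5,.6,.7,.8]: a=.8; print(th,a,tip(th,a).round(4),delta(toW(tip(th,a)),Rt(a),o))
"
```

```text
4.7167 [-0.0004  0.1753  0.0638] [-0.2  0.3  0. ] [-3.141  0.8    1.807]
side 507 142 red far [-0.0027  0.1722  0.0722] angle 0.097
top 436 187 red far [0.0008 0.1749 0.0726] angle 0.099
0.2 0.8 [0.     0.1771 0.0692] ([-0.0031, 0.0008, -0.0058], [-0.0011, 0.0007, 0.001])
0.3 0.8 [0.     0.1728 0.0874] ([-0.0193, 0.0008, -0.0154], [-0.0011, 0.0007, 0.001])
0.4 0.8 [0.     0.1666 0.1052] ([-0.0363, 0.0008, -0.0233], [-0.0011, 0.0007, 0.001])
0.5 0.8 [0.     0.1587 0.1223] ([-0.054, 0.0007, -0.0295], [-0.0011, 0.0007, 0.001])
0.6 0.8 [0.     0.1491 0.1384] ([-0.0723, 0.0007, -0.0339], [-0.0011, 0.0007, 0.001])
0.7 0.8 [0.     0.138  0.1536] ([-0.0909, 0.0007, -0.0365], [-0.0011, 0.0007, 0.001])
0.8 0.8 [0.     0.1258 0.1671] ([-0.1091, 0.0007, -0.0371], [-0.0011, 0.0007, 0.001])
```

View pics/side3z.png

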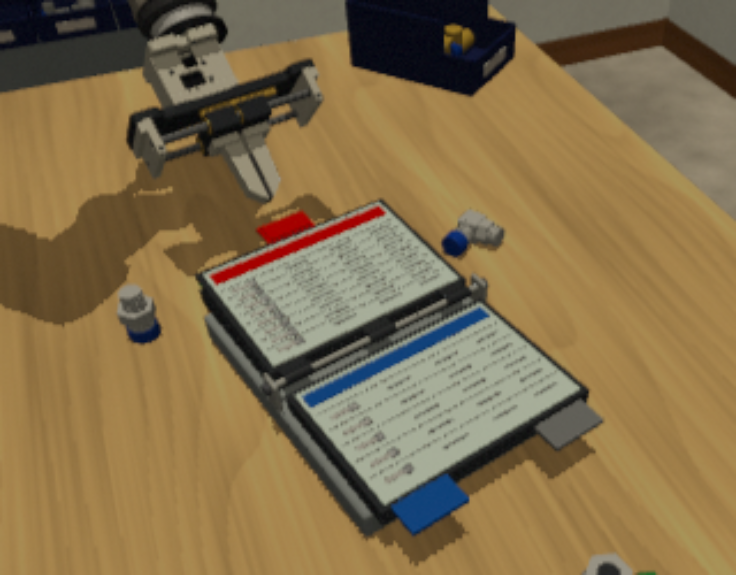

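Run:
```python
from k import *
o=status.observe()
for c in('side','top'):
    d=dict(np.load(c+'3.npz'));Ti=np.linalg.inv(d['T']);K=d['camera_matrix']
    for nm,p in dict(tcp=o['tool_pos'],back30=o['tool_pos']-.03*Rt(.8)[:,2],tab=toW((0,.174,.073))).items():
        q=Ti[:3,:3]@p+Ti[:3,3];print(c,nm,(K@q/q[2])[:2].round(1),q[2].round(3))
    P=toS(pts(d))
    m=(abs(P[...,0])<.05)&(P[...,1]>.15)&(P[...,1]<.27)&(P[...,2]>.08)&(P[...,2]<.14)
    v,u=np.nonzero(m)
    print(len(u)); 
    if len(u):
        i=np.argsort(P[m][:,1])[:6]
        for j in i: print(u[j],v[j],P[v[j],u[j]].round(4),d['img'][v[j],u[j]])
d=dict(np.load('top3.npz'));cv2.imwrite('pics/c3.png',cv2.resize(d['img'][170:260,110:230,::-1],None,fx=6,fy=6,interpolation=cv2.INTER_NEAREST))
```

```text
side tcp [183.7 130.6] 0.822
side back30 [177.9 118.7] 0.819
side tab [183.6 127.1] 0.815
546
179 114 [0.0024 0.1928 0.0974] [154 136 101]
178 114 [0.0002 0.1932 0.098 ] [102  96  81]
176 115 [-0.0047  0.1938  0.097 ] [124 116  97]
175 115 [-0.007   0.194   0.0978] [118 111  92]
179 113 [0.0037 0.1947 0.0986] [153 141 113]
177 115 [-0.0019  0.195   0.0953] [46 43 36]
top tcp [154.2 214.3] 1.211
top back30 [144.2 216.3] 1.19
top tab [153.7 213.8] 1.201
287
144 217 [-0.0032  0.195   0.0949] [92 79 64]
143 214 [0.0047 0.1955 0.0957] [97 86 72]
143 215 [0.0021 0.1958 0.0972] [80 71 60]
143 219 [-0.0081  0.1963  0.1058] [109  99  84]
143 217 [-0.0029  0.1964  0.0998] [93 85 75]
142 213 [0.0075 0.1967 0.0984] [100  89  73]
```

View pics/c3.png

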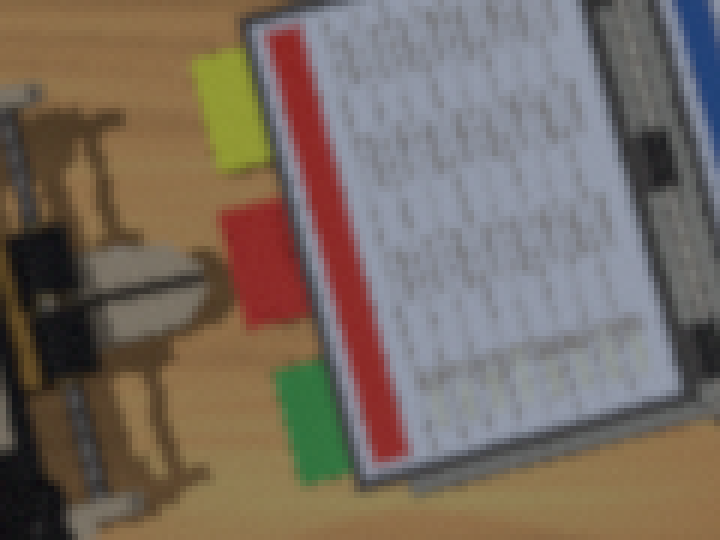

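Run:
```python
from k import *
R=None
for n,tp in(('1',[.4373,.2893,.1051]),('2',[.4464,.2314,.0389]),('3',[.4497,.2218,.0638])):
  rot={'1':[3.13,.79,1.793],'2':[-3.136,.804,1.811],'3':[-3.141,.8,1.807]}[n];R=Ro.from_euler('xyz',rot).as_matrix();tp=np.array(tp)
  for c in('side','top'):
    d=dict(np.load(c+n+'.npz'));Ti=np.linalg.inv(d['T']);K=d['camera_matrix']
    q=Ti[:3,:3]@tp+Ti[:3,3];uv=(K@q/q[2])[:2]
    P=pts(d);L=(P-tp)@R
    m=(abs(L[...,1])<.022)&(abs(L[...,0])<.025)&(L[...,2]>-.07)&(L[...,2]<.02)&(P[...,2]>.012)
    hsv=cv2.cvtColor(d['img'],cv2.COLOR_RGB2HSV);m&=hsv[...,1]<110
    q=L[m]
    print(n,c,uv.round(0),len(q),'zmax',q[:,2].max().round(4))
    for z0 in np.arange(-.06,.02,.01):
        s=q[(q[:,2]>=z0)&(q[:,2]<z0+.01)]
        if len(s)>2: print('  ',round(z0,2),len(s),'x',np.percentile(s[:,0],[5,50,95]).round(3),'y',np.percentile(s[:,1],[5,95]).round(3))
```

```text
1 side [169. 101.] 249 zmax -0.0352
   -0.06 75 x [-0.013 -0.01   0.002] y [-0.018  0.014]
   -0.05 71 x [-0.012 -0.01   0.006] y [-0.016  0.01 ]
   -0.04 26 x [-0.011 -0.006  0.008] y [-0.008  0.003]
1 top [123. 220.] 159 zmax -0.0364
   -0.06 54 x [-0.013 -0.011 -0.008] y [-0.013  0.017]
   -0.05 41 x [-0.013 -0.01  -0.008] y [-0.011  0.013]
   -0.04 5 x [-0.013 -0.008 -0.007] y [-0.001  0.006]
2 side [183. 137.] 232 zmax -0.0354
   -0.06 75 x [-0.013 -0.01   0.003] y [-0.018  0.014]
   -0.05 64 x [-0.013 -0.01   0.005] y [-0.016  0.01 ]
   -0.04 19 x [-0.011 -0.009  0.005] y [-0.008  0.003]
2 top [152. 216.] 146 zmax -0.0367
   -0.06 51 x [-0.013 -0.009 -0.005] y [-0.015  0.016]
   -0.05 38 x [-0.012 -0.01  -0.006] y [-0.01   0.014]
   -0.04 4 x [-0.009 -0.008 -0.007] y [-0.003  0.006]
3 side [184. 130.] 292 zmax 0.0144
   -0.06 77 x [-0.013 -0.01   0.004] y [-0.018  0.014]
   -0.05 68 x [-0.013 -0.01   0.006] y [-0.017  0.011]
   -0.04 24 x [-0.012 -0.006  0.011] y [-0.009  0.003]
   0.0 7 x [-0.02  -0.018 -0.017] y [-0.017  0.016]
   0.01 31 x [-0.025 -0.022 -0.019] y [-0.019  0.019]
3 top [154. 214.] 219 zmax 0.0159
   -0.06 55 x [-0.012 -0.01  -0.006] y [-0.014  0.017]
   -0.05 37 x [-0.013 -0.009 -0.006] y [-0.011  0.014]
   -0.04 9 x [-0.01  -0.009 -0.007] y [-0.004  0.007]
   0.0 37 x [-0.023 -0.018 -0.014] y [-0.019  0.02 ]
   0.01 33 x [-0.023 -0.02  -0.013] y [-0.019  0.018]
```

Both cameras agree: the real fingertips end 35–36 mm short of the reported TCP (and the earlier lift touched nothing, force about 0). I'll take the true tip as TCP − 35.5 mm along tool z.

>>> jog_arm(series=[[-1, [0.016, 0.001, 0], [0, 0, 0]], [-1, [0.032, 0.001, 0.001], [0, 0, 0]], [-1, [0.032, 0.001, 0.001], [0, 0, 0]], [-1, [0.03, 0.001, 0.015], [0, 0, 0]], [-1, [0.028, 0.001, 0.03], [0, 0, 0]], [-1, [0.026, 0.001, 0.04], [0, 0, 0]], [-1, [0.024, 0.001, 0.049], [0, 0, 0]], [-1, [0.024, 0.001, 0.049], [0, 0, 0]], [-1, [0.024, 0.001, 0.049], [0, 0, 0]]])

```text
time: 5.57
tool_pos: [0.4546, 0.2033, 0.0116]
tool_rot: [-3.139, 0.801, 1.808]
contact_force: [0.9, 0.1, -0.6]
opening: 0.0003
```

```bash
sed -i 's/^A0=.*/A0=.8;A1=.2;DT=.0355\ndef tcp(th,a,**k): return tip(th,a,**k)+DT*np.array([0,-np.sin(a),-np.cos(a)])/' k.py
python3 -c "
from look import *
look('4')
o=status.observe()
for th in [.1,.2,.3,.4,.5,.6,.7,.8]: a=.8; print(th,a,tip(th,a).round(4),delta(toW(tcp(th,a)),Rt(a),o))
"
```

```text
5.5667 [-0.      0.1561  0.0116] [ 0.9  0.1 -0.6] [-3.139  0.801  1.808]
side 513 144 red far [-0.0039  0.1726  0.0725] angle 0.099
top 430 180 red far [0.0008 0.1744 0.0723] angle 0.097
0.1 0.8 [0.     0.1796 0.0505] ([-0.012, -0.0004, -0.0078], [-0.0008, 0.0006, 0.0007])
0.2 0.8 [0.     0.1771 0.0692] ([-0.0271, -0.0004, -0.019], [-0.0008, 0.0006, 0.0007])
0.3 0.8 [0.     0.1728 0.0874] ([-0.0432, -0.0004, -0.0286], [-0.0008, 0.0006, 0.0007])
0.4 0.8 [0.     0.1666 0.1052] ([-0.0603, -0.0004, -0.0365], [-0.0008, 0.0006, 0.0007])
0.5 0.8 [0.     0.1587 0.1223] ([-0.078, -0.0005, -0.0427], [-0.0008, 0.0006, 0.0007])
0.6 0.8 [0.     0.1491 0.1384] ([-0.0963, -0.0005, -0.0471], [-0.0008, 0.0006, 0.0007])
0.7 0.8 [0.     0.138  0.1536] ([-0.1149, -0.0005, -0.0497], [-0.0008, 0.0006, 0.0007])
0.8 0.8 [0.     0.1258 0.1671] ([-0.1331, -0.0005, -0.0503], [-0.0008, 0.0006, 0.0007])
```

View pics/side4z.png

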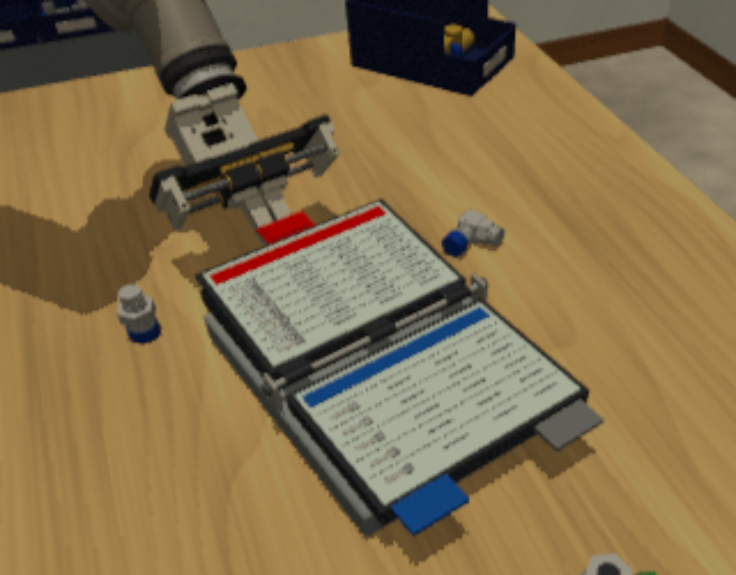

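The fingers now pass behind and under the red tab (crop px (285,225)). I raise it slowly.

>>> jog_arm(series=[[-1, [-0.006, 0, -0.004], [0, 0, 0]], [-1, [-0.012, 0, -0.008], [0, 0, 0]], [-1, [-0.02, 0, -0.013], [0, 0, 0]], [-1, [-0.027, 0, -0.019], [0, 0, 0]], [-1, [-0.035, 0, -0.024], [0, 0, 0]], [-1, [-0.043, 0, -0.0285], [0, 0, 0]], [-1, [-0.043, 0, -0.0285], [0, 0, 0]], [-1, [-0.043, 0, -0.0285], [0, 0, 0]]])

```text
time: 6.33
tool_pos: [0.4572, 0.1943, 0.0631]
tool_rot: [-3.141, 0.801, 1.807]
contact_force: [0.5, -0.2, -0.4]
opening: 0.0006
```

```bash
python3 -c "
from look import *
look('5')
o=status.observe()
for th in [.3,.4,.5,.6,.7,.8,.9,1,1.1,1.2]: a=.8; print(th,a,tip(th,a).round(4),delta(toW(tcp(th,a)),Rt(a),o))
"
```

```text
6.3333 [0.0004 0.1467 0.0631] [ 0.5 -0.2 -0.4] [-3.141  0.801  1.807]
side 629 189 red far [-0.0033  0.1641  0.1106] angle 0.323
top 544 204 red far [0.0013 0.1665 0.1111] angle 0.322
0.3 0.8 [0.     0.1728 0.0874] ([0.0001, -0.0001, -0.0008], [-0.0017, 0.0017, 0.0013])
0.4 0.8 [0.     0.1666 0.1052] ([-0.017, -0.0001, -0.0087], [-0.0017, 0.0017, 0.0013])
0.5 0.8 [0.     0.1587 0.1223] ([-0.0347, -0.0001, -0.0149], [-0.0017, 0.0017, 0.0013])
0.6 0.8 [0.     0.1491 0.1384] ([-0.053, -0.0002, -0.0193], [-0.0017, 0.0017, 0.0013])
0.7 0.8 [0.     0.138  0.1536] ([-0.0716, -0.0002, -0.0218], [-0.0017, 0.0017, 0.0013])
0.8 0.8 [0.     0.1258 0.1671] ([-0.0898, -0.0002, -0.0225], [-0.0017, 0.0017, 0.0013])
0.9 0.8 [0.     0.1134 0.1784] ([-0.1066, -0.0002, -0.0214], [-0.0017, 0.0017, 0.0013])
1 0.8 [0.     0.0999 0.1884] ([-0.1232, -0.0002, -0.0187], [-0.0017, 0.0017, 0.0013])
1.1 0.8 [0.     0.0855 0.197 ] ([-0.1394, -0.0003, -0.0143], [-0.0017, 0.0017, 0.0013])
1.2 0.8 [0.     0.0703 0.2042] ([-0.1551, -0.0003, -0.0083], [-0.0017, 0.0017, 0.0013])
```

View pics/side5z.png

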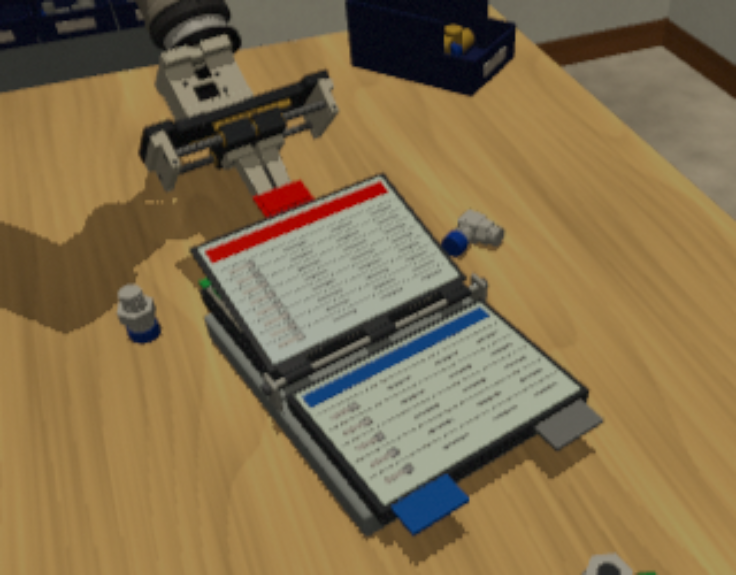

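Panel follows: the measured tab angle is 0.32 minus the 0.017 face offset, so about 0.305 against a planned 0.30. Continuing.

>>> jog_arm(series=[[-1, [-0.008, 0, -0.005], [0, 0, 0]], [-1, [-0.017, 0, -0.009], [0, 0, 0]], [-1, [-0.026, 0, -0.012], [0, 0, 0]], [-1, [-0.035, 0, -0.015], [0, 0, 0]], [-1, [-0.044, 0, -0.017], [0, 0, 0]], [-1, [-0.053, 0, -0.019], [0, 0, 0]], [-1, [-0.062, 0, -0.021], [0, 0, 0]], [-1, [-0.072, 0, -0.022], [0, 0, 0]], [-1, [-0.081, 0, -0.022], [0, 0, 0]], [-1, [-0.09, 0, -0.0225], [0, 0, 0]], [-1, [-0.098, 0, -0.022], [0, 0, 0]], [-1, [-0.107, 0, -0.021], [0, 0, 0]]])

```text
time: 7.43
tool_pos: [0.471, 0.1364, 0.1542]
tool_rot: [-3.139, 0.801, 1.808]
contact_force: [-0.8, 3.3, -0.9]
opening: 0.0002
```

```bash
python3 -c "
from look import *
look('6')
o=status.observe()
for th in np.arange(.9,2.0,.1): a=float(np.interp(th,[.9,2.1],[.8,.45])); print(round(th,2),round(a,3),tip(th,a).round(4),delta(toW(tcp(th,a)),Rt(a),o))
"
```

```text
7.4333 [0.0004 0.0872 0.1542] [-0.8  3.3 -0.9] [-3.139  0.801  1.808]
side 1037 309 red far [-0.002   0.1054  0.1952] angle 0.925
top 431 181 red far [0.0005 0.1059 0.1984] angle 0.93
0.9 0.8 [0.     0.1134 0.1784] ([0.0017, -0.0005, -0.0003], [-0.0013, 0.0015, -0.0004])
1.0 0.771 [0.     0.1001 0.1886] ([-0.0138, -0.0004, 0.0022], [-0.0013, 0.0307, -0.0004])
1.1 0.742 [0.     0.0859 0.1974] ([-0.029, -0.0004, 0.0062], [-0.0013, 0.0599, -0.0004])
1.2 0.713 [0.     0.0709 0.2048] ([-0.0437, -0.0004, 0.0118], [-0.0013, 0.089, -0.0005])
1.3 0.683 [0.     0.0552 0.2106] ([-0.0578, -0.0004, 0.0189], [-0.0013, 0.1182, -0.0005])
1.4 0.654 [0.     0.039  0.2148] ([-0.071, -0.0004, 0.0275], [-0.0013, 0.1474, -0.0005])
1.5 0.625 [0.     0.0226 0.2173] ([-0.0832, -0.0004, 0.0374], [-0.0013, 0.1765, -0.0005])
1.6 0.596 [0.     0.006  0.2182] ([-0.0944, -0.0004, 0.0485], [-0.0013, 0.2057, -0.0005])
1.7 0.567 [ 0.     -0.0107  0.2174] ([-0.1044, -0.0003, 0.0608], [-0.0013, 0.2349, -0.0006])
1.8 0.538 [ 0.     -0.0271  0.2149] ([-0.113, -0.0003, 0.074], [-0.0013, 0.264, -0.0006])
1.9 0.508 [ 0.     -0.0432  0.2108] ([-0.1203, -0.0003, 0.0882], [-0.0013, 0.2932, -0.0006])
```

View pics/side6z.png

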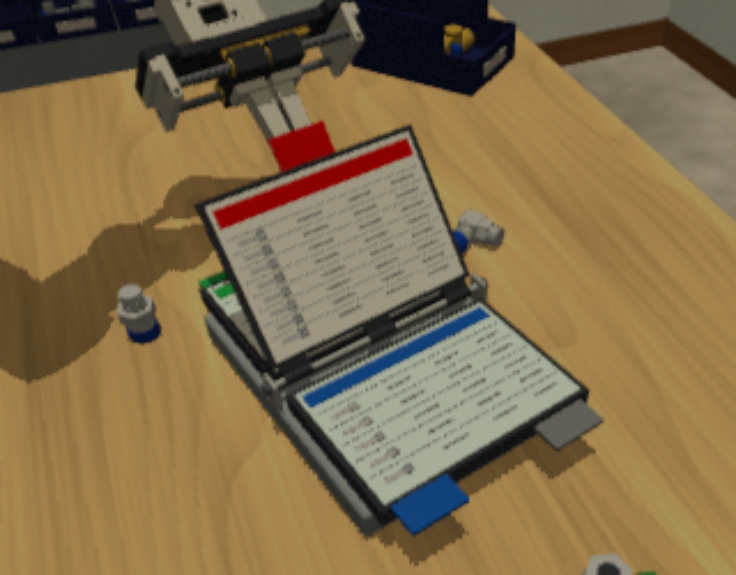

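Panel at about 0.91 rad, tips behind the tab (crop px (300,145)). On to about 1.5.

>>> jog_arm(series=[[-1, [-0.007, 0, 0.001], [0, 0.015, 0]], [-1, [-0.014, 0, 0.002], [0, 0.03, 0]], [-1, [-0.021, 0, 0.004], [0, 0.045, 0]], [-1, [-0.029, 0, 0.006], [0, 0.06, 0]], [-1, [-0.036, 0, 0.009], [0, 0.075, 0]], [-1, [-0.044, 0, 0.012], [0, 0.089, 0]], [-1, [-0.051, 0, 0.015], [0, 0.104, 0]], [-1, [-0.058, 0, 0.019], [0, 0.118, 0]], [-1, [-0.064, 0, 0.023], [0, 0.133, 0]], [-1, [-0.071, 0, 0.0275], [0, 0.147, 0]], [-1, [-0.077, 0, 0.032], [0, 0.162, 0]], [-1, [-0.083, 0, 0.037], [0, 0.176, 0]]])

```text
time: 8.53
tool_pos: [0.4907, 0.054, 0.1876]
tool_rot: [-3.139, 0.624, 1.808]
contact_force: [-1.0, 1.3, 1.0]
opening: 0.0002
```

```bash
python3 -c "
from look import *
look('7')
o=status.observe()
for th in np.arange(1.5,2.3,.1): a=float(np.interp(th,[.9,2.1],[.8,.45])); print(round(th,2),round(a,3),tip(th,a).round(4),delta(toW(tcp(th,a)),Rt(a),o))
"
```

```text
8.5333 [0.0003 0.0025 0.1876] [-1.   1.3  1. ] [-3.139  0.624  1.808]
side 1081 370 red far [-0.0022  0.0101  0.2315] angle 1.513
top 42 42 red far [-2.000e-04  1.170e-02  2.417e-01] angle 1.508
1.5 0.625 [0.     0.0226 0.2173] ([-0.0003, -0.0003, -0.0005], [-0.0021, -0.0001, -0.001])
1.6 0.596 [0.     0.006  0.2182] ([-0.0133, -0.0002, 0.0085], [-0.0021, 0.0291, -0.001])
1.7 0.567 [ 0.     -0.0107  0.2174] ([-0.0252, -0.0002, 0.0188], [-0.0021, 0.0582, -0.0011])
1.8 0.538 [ 0.     -0.0271  0.2149] ([-0.0361, -0.0002, 0.0304], [-0.0021, 0.0874, -0.0011])
1.9 0.508 [ 0.     -0.0432  0.2108] ([-0.0457, -0.0001, 0.043], [-0.0021, 0.1166, -0.0011])
2.0 0.479 [ 0.     -0.0588  0.2051] ([-0.054, -0.0001, 0.0566], [-0.002, 0.1457, -0.0011])
2.1 0.45 [ 0.     -0.0737  0.1979] ([-0.0608, -0.0001, 0.071], [-0.002, 0.1749, -0.0012])
2.2 0.45 [ 0.     -0.0879  0.189 ] ([-0.0671, -0.0, 0.0866], [-0.002, 0.1749, -0.0012])
```

View pics/side7z.png

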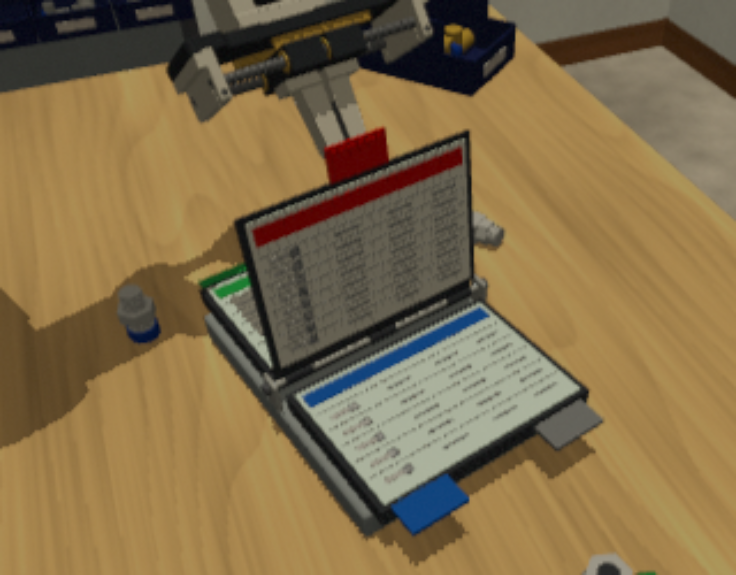

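Panel is nearly upright (about 1.49 rad), with the tips behind the tab. Continuing over the top.

>>> jog_arm(series=[[-1, [-0.007, 0, 0.004], [0, 0.015, 0]], [-1, [-0.0135, 0, 0.0085], [0, 0.029, 0]], [-1, [-0.019, 0, 0.0135], [0, 0.044, 0]], [-1, [-0.025, 0, 0.019], [0, 0.058, 0]], [-1, [-0.031, 0, 0.0245], [0, 0.073, 0]], [-1, [-0.036, 0, 0.0305], [0, 0.087, 0]], [-1, [-0.041, 0, 0.0365], [0, 0.102, 0]], [-1, [-0.046, 0, 0.043], [0, 0.117, 0]], [-1, [-0.05, 0, 0.05], [0, 0.131, 0]], [-1, [-0.054, 0, 0.0565], [0, 0.146, 0]], [-1, [-0.0575, 0, 0.064], [0, 0.16, 0]], [-1, [-0.061, 0, 0.071], [0, 0.175, 0]]])

```text
time: 9.63
tool_pos: [0.5118, -0.0344, 0.1651]
tool_rot: [-3.139, 0.449, 1.807]
contact_force: [-0.4, 1.4, 1.7]
opening: 0.0004
```

```bash
python3 -c "
from look import *
look('8')
o=status.observe()
for th in list(np.arange(2.1,3.1,.1))+[3.05,3.1,3.14]: a=float(np.interp(th,[2.1,2.9],[.45,.2])); print(round(th,2),round(a,3),tip(th,a).round(4),delta(toW(tcp(th,a)),Rt(a),o))
"
```

```text
9.6333 [ 0.0002 -0.0884  0.1651] [-0.4  1.4  1.7] [-3.139  0.449  1.807]
side 398 194 red far [-0.0042 -0.0939  0.2111] angle 2.114
top 167 111 red far [ 0.001  -0.0875  0.2091] angle 2.089
2.1 0.45 [ 0.     -0.0737  0.1979] ([-0.0004, 0.0002, -0.0008], [-0.0033, -0.0002, -0.0007])
2.2 0.419 [ 0.     -0.0878  0.1892] ([-0.0083, 0.0002, 0.0131], [-0.0033, 0.0311, -0.0007])
2.3 0.387 [ 0.     -0.1009  0.1792] ([-0.0146, 0.0003, 0.0278], [-0.0033, 0.0623, -0.0008])
2.4 0.356 [ 0.     -0.113   0.1679] ([-0.0194, 0.0003, 0.0432], [-0.0033, 0.0936, -0.0008])
2.5 0.325 [ 0.     -0.1238  0.1554] ([-0.0227, 0.0004, 0.059], [-0.0033, 0.1248, -0.0009])
2.6 0.294 [ 0.     -0.1333  0.1419] ([-0.0243, 0.0005, 0.0751], [-0.0033, 0.1561, -0.0009])
2.7 0.262 [ 0.     -0.1414  0.1275] ([-0.0243, 0.0005, 0.0914], [-0.0033, 0.1873, -0.001])
2.8 0.231 [ 0.     -0.148   0.1124] ([-0.0226, 0.0006, 0.1077], [-0.0032, 0.2186, -0.001])
2.9 0.2 [ 0.     -0.1531  0.0967] ([-0.0192, 0.0006, 0.1238], [-0.0032, 0.2498, -0.0011])
3.0 0.2 [ 0.     -0.1675  0.0825] ([-0.0259, 0.0007, 0.1428], [-0.0032, 0.2498, -0.0011])
3.05 0.2 [ 0.     -0.1763  0.0757] ([-0.031, 0.0007, 0.1527], [-0.0032, 0.2498, -0.0011])
3.1 0.2 [ 0.     -0.177   0.0674] ([-0.028, 0.0007, 0.1606], [-0.0032, 0.2498, -0.0011])
3.14 0.2 [ 0.     -0.1773  0.0607] ([-0.0253, 0.0008, 0.1668], [-0.0032, 0.2498, -0.0011])
```

View pics/side8z.png

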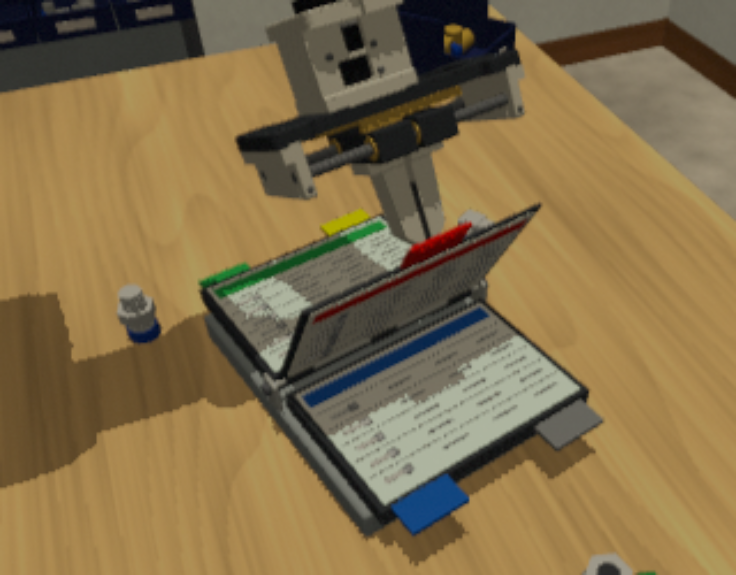

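View pics/top8z.png

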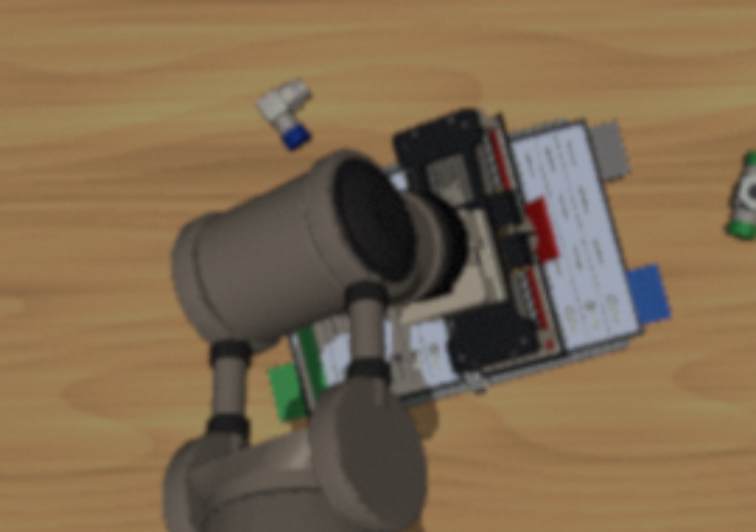

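Panel is past upright at about 2.1 rad, tips on its back; the body is clear of everything. Continuing to about 2.7.

>>> jog_arm(series=[[-1, [-0.0045, 0, 0.0065], [0, 0.016, 0]], [-1, [-0.0083, 0, 0.013], [0, 0.031, 0]], [-1, [-0.0115, 0, 0.0205], [0, 0.047, 0]], [-1, [-0.0146, 0, 0.028], [0, 0.062, 0]], [-1, [-0.017, 0, 0.0355], [0, 0.078, 0]], [-1, [-0.0195, 0, 0.043], [0, 0.094, 0]], [-1, [-0.021, 0, 0.051], [0, 0.109, 0]], [-1, [-0.0227, 0, 0.059], [0, 0.125, 0]], [-1, [-0.0235, 0, 0.067], [0, 0.14, 0]], [-1, [-0.0243, 0, 0.075], [0, 0.156, 0]], [-1, [-0.0243, 0, 0.083], [0, 0.172, 0]], [-1, [-0.0243, 0, 0.091], [0, 0.187, 0]]])

```text
time: 10.73
tool_pos: [0.5261, -0.0938, 0.0935]
tool_rot: [-3.14, 0.262, 1.807]
contact_force: [0.5, 1.4, 1.4]
opening: 0.0006
```

```bash
python3 -c "
from look import *
look('9')
o=status.observe()
for th in [2.7,2.8,2.9,3.0,3.05,3.1,3.1416,3.16]:
    a=float(np.interp(th,[2.1,2.9],[.45,.2])); yt=max(-.158,tip(th,a)[1])
    # lowest contact: both corners above back face line
    n=np.array([np.sin(th),-np.cos(th)]);x=np.array([np.cos(a),-np.sin(a)])
    zt=max((.003-(yt+s*W*x[0])*n[0])/n[1]-s*W*x[1] for s in(-1,1))+ZS
    p=np.array([0,yt,zt]); print(round(th,2),round(a,3),p.round(4),delta(toW(p+DT*np.array([0,-np.sin(a),-np.cos(a)])),Rt(a),o))
"
```

```text
10.7333 [ 0.0002 -0.1494  0.0935] [0.5 1.4 1.4] [-3.14   0.262  1.807]
side 525 258 red far [-0.004  -0.1611  0.1345] angle 2.685
top 63 63 red far [-0.0009 -0.1638  0.1364] angle 2.685
2.7 0.262 [ 0.     -0.1414  0.1275] ([-0.001, 0.0007, -0.0002], [-0.0042, -0.0009, -0.0006])
2.8 0.231 [ 0.     -0.148   0.1124] ([-0.0024, 0.0008, 0.0161], [-0.0042, 0.0303, -0.0006])
2.9 0.2 [ 0.     -0.1531  0.0967] ([-0.0021, 0.0008, 0.0325], [-0.0042, 0.0616, -0.0007])
3.0 0.2 [ 0.     -0.158   0.0816] ([-0.0029, 0.0009, 0.0484], [-0.0042, 0.0616, -0.0007])
3.05 0.2 [ 0.     -0.158   0.0741] ([-0.001, 0.0009, 0.0557], [-0.0042, 0.0616, -0.0007])
3.1 0.2 [ 0.     -0.158   0.0666] ([0.001, 0.001, 0.0629], [-0.0042, 0.0616, -0.0007])
3.14 0.2 [ 0.     -0.158   0.0604] ([0.0026, 0.001, 0.0689], [-0.0042, 0.0616, -0.0007])
3.16 0.2 [ 0.     -0.158   0.0577] ([0.0033, 0.001, 0.0715], [-0.0042, 0.0616, -0.0007])
```

View pics/side9z.png

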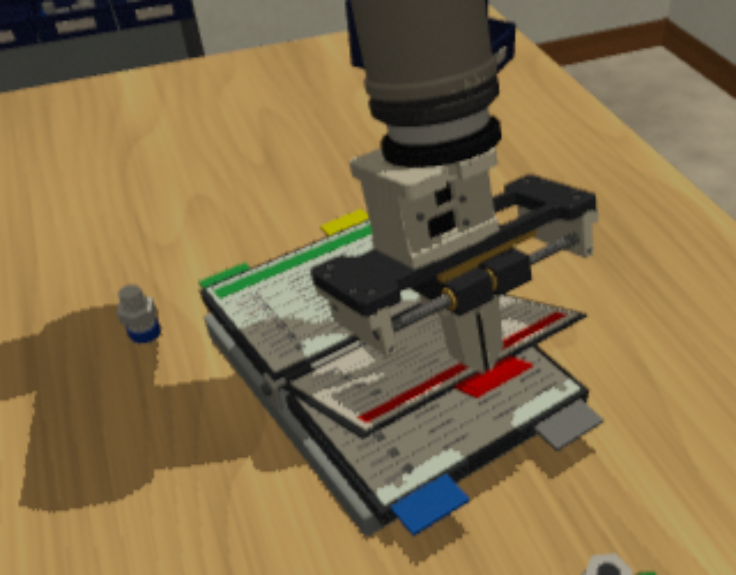

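>>> jog_arm(series=[[-1, [-0.0015, 0, 0.008], [0, 0.015, 0]], [-1, [-0.0024, 0, 0.016], [0, 0.03, 0]], [-1, [-0.0023, 0, 0.024], [0, 0.046, 0]], [-1, [-0.0021, 0, 0.0325], [0, 0.062, 0]], [-1, [-0.0025, 0, 0.04], [0, 0.062, 0]], [-1, [-0.0029, 0, 0.0485], [0, 0.062, 0]], [-1, [-0.002, 0, 0.052], [0, 0.062, 0]], [-1, [-0.001, 0, 0.0557], [0, 0.062, 0]], [-1, [0, 0, 0.0595], [0, 0.062, 0]], [-1, [0.001, 0, 0.063], [0, 0.062, 0]], [-1, [0.001, 0, 0.063], [0, 0.062, 0]]])

```text
time: 11.75
tool_pos: [0.5291, -0.1082, 0.0324]
tool_rot: [-3.139, 0.201, 1.807]
contact_force: [0.3, 0.0, -0.9]
opening: 0.0005
```

```bash
python3 -c "
from look import *
look('10')
"
```

```text
11.75 [-0.0003 -0.1642  0.0324] [ 0.3  0.  -0.9] [-3.139  0.201  1.807]
side 819 343 red far [-0.0031 -0.1764  0.065 ] angle 3.088
```

View pics/side10z.png

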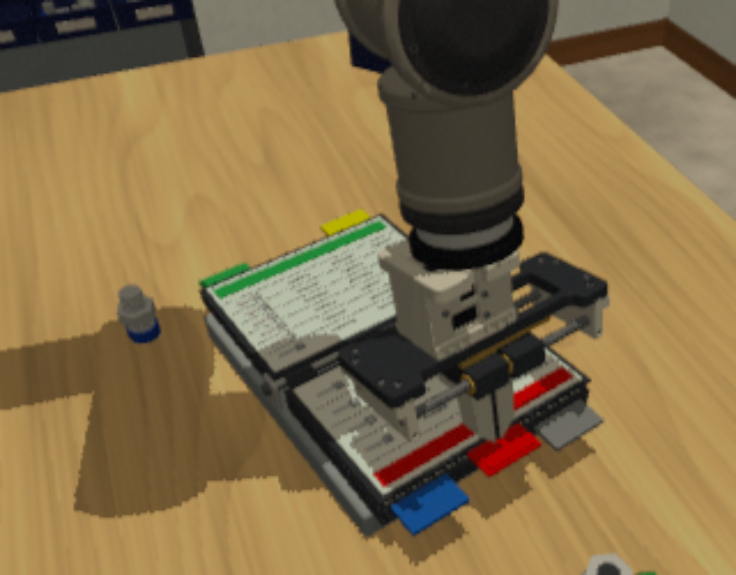

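Nearly flat (about 3.105). I go down the last few mm in small steps, watching the force.

>>> jog_arm(series=[[-1, [0.0004, 0, 0.002], [0, 0, 0]], [-1, [0.0008, 0, 0.004], [0, 0, 0]], [-1, [0.001, 0, 0.005], [0, 0, 0]], [-1, [0.0012, 0, 0.006], [0, 0, 0]], [-1, [0.0012, 0, 0.006], [0, 0, 0]], [-1, [0.0012, 0, 0.006], [0, 0, 0]]])

```text
time: 12.35
tool_pos: [0.5293, -0.1085, 0.0269]
tool_rot: [-3.139, 0.201, 1.807]
contact_force: [0.4, 0.3, 1.4]
opening: 0.0004
```

```bash
python3 -c "
from look import *
look('11')
"
```

```text
12.35 [-1.000e-04 -1.645e-01  2.690e-02] [0.4 0.3 1.4] [-3.139  0.201  1.807]
side 826 345 red far [-0.0027 -0.1766  0.0585] angle 3.125
```

>>> jog_arm(series=[[-1, [0.0002, 0, 0.001], [0, 0, 0]], [-1, [0.0004, 0, 0.002], [0, 0, 0]], [-1, [0.0004, 0, 0.002], [0, 0, 0]], [-1, [0.0004, 0, 0.002], [0, 0, 0]]])

```text
time: 12.78
tool_pos: [0.5295, -0.1086, 0.0254]
tool_rot: [-3.14, 0.202, 1.807]
contact_force: [-1.9, 0.8, 5.7]
opening: 0.0004
```

>>> jog_arm(series=[[-1, [0.0002, 0, 0.001], [0, 0, 0]], [-1, [0.0004, 0, 0.002], [0, 0, 0]], [-1, [0.0004, 0, 0.002], [0, 0, 0]], [-1, [0.0004, 0, 0.002], [0, 0, 0]]])

```text
time: 13.12
tool_pos: [0.5297, -0.1087, 0.0249]
tool_rot: [-3.141, 0.202, 1.807]
contact_force: [-5.8, 3.7, 18.5]
opening: 0.0008
```

```bash
python3 -c "
from look import *
look('12')
"
```

```text
13.1167 [ 0.0002 -0.1648  0.0249] [-5.8  3.7 18.5] [-3.141  0.202  1.807]
side 813 337 red far [-0.0027 -0.1768  0.0575] angle 3.129
```

The stop is firm: force rose to 18 N with almost no travel. I withdraw upward.

>>> jog_arm(series=[[-1, [0, 0, -0.004], [0, 0, 0]], [-1, [0, 0, -0.012], [0, 0, 0]], [-1, [0, 0, -0.03], [0, 0, 0]], [-1, [0, 0, -0.06], [0, 0, 0]], [-1, [0, 0, -0.1], [0, 0, 0]], [-1, [0, 0, -0.14], [0, 0, 0]], [-1, [0, 0, -0.18], [0, 0, 0]], [-1, [0, 0, -0.22], [0, 0, 0]], [-1, [0, 0, -0.25], [0, 0, 0]], [-1, [0, 0, -0.25], [0, 0, 0]], [-1, [0, 0, -0.25], [0, 0, 0]]])

```text
time: 14.13
tool_pos: [0.5188, -0.0595, 0.2697]
tool_rot: [3.14, 0.202, 1.807]
contact_force: [-0.4, -0.5, -1.4]
opening: 0.0006
```

```bash
python3 -c "
from look import *
look('13')
print(delta([.25,-.45,.3],Ro.from_euler('xyz',[np.pi,0,.8]).as_matrix()))
"
```

```text
14.1333 [ 0.0012 -0.1145  0.2697] [-0.4 -0.5 -1.4] [3.14  0.202 1.807]
side 998 348 red far [-0.002  -0.1764  0.0576] angle 3.129
top 174 151 red far [ 0.0012 -0.1734  0.0584] angle 3.122
([-0.3171, -0.3513, 0.0317], [0.0971, 0.185, 1.0032])
```

View pics/side13z.png

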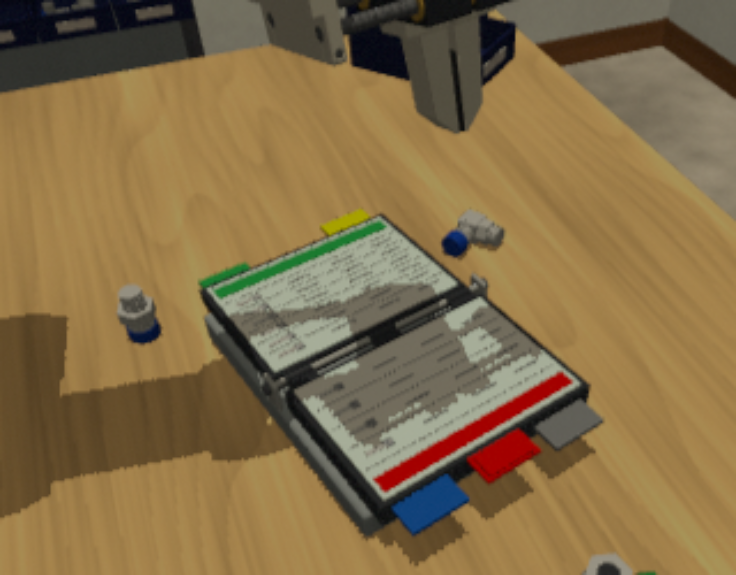

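Panel lies flat (tab top at 58 mm, 58.5 expected), and the green-headed chart can be read. I move the arm aside to check the fittings.

>>> jog_arm(series=[[-1, [-0.317, -0.35, 0.03], [0.097, 0.185, 1.0]], [-1, [-0.317, -0.35, 0.03], [0.097, 0.185, 1.0]], [-1, [-0.317, -0.35, 0.03], [0.097, 0.185, 1.0]], [-1, [-0.317, -0.35, 0.03], [0.097, 0.185, 1.0]], [-1, [-0.317, -0.35, 0.03], [0.097, 0.185, 1.0]], [-1, [-0.317, -0.35, 0.03], [0.097, 0.185, 1.0]], [-1, [-0.317, -0.35, 0.03], [0.097, 0.185, 1.0]], [-1, [-0.317, -0.35, 0.03], [0.097, 0.185, 1.0]], [-1, [-0.317, -0.35, 0.03], [0.097, 0.185, 1.0]], [-1, [-0.317, -0.35, 0.03], [0.097, 0.185, 1.0]], [-1, [-0.317, -0.35, 0.03], [0.097, 0.185, 1.0]], [-1, [-0.317, -0.35, 0.03], [0.097, 0.185, 1.0]]])

```text
time: 15.23
tool_pos: [0.2479, -0.4528, 0.3002]
tool_rot: [-3.14, -0.001, 0.799]
contact_force: [-0.1, 0.6, -0.9]
opening: 0.0002
```

>>> jog_arm(series=[[-1, [0, 0, 0], [0, 0, 0]], [-1, [0, 0, 0], [0, 0, 0]], [-1, [0, 0, 0], [0, 0, 0]], [-1, [0, 0, 0], [0, 0, 0]]])

```text
time: 15.57
tool_pos: [0.2528, -0.4479, 0.3021]
tool_rot: [3.141, -0.002, 0.805]
contact_force: [-0.9, -0.5, 0.9]
opening: 0.0003
```

```bash
python3 -c "
from look import *
look('14')
d=dict(np.load('top14.npz'));P=pts(d);Q=toS(P)
m=(Q[...,2]>.012)&(d['range_z']>0)
for nm,(u,v) in dict(elbow=(163,140),adapter=(165,275),tee=(328,170)).items():
    b=np.zeros_like(m); b[v-22:v+22,u-22:u+22]=1; b&=m&((abs(Q[...,0])>.125)|(abs(Q[...,1])>.2)); q=Q[b]; print(nm,np.percentile(q,[2,50,98],axis=0).round(3).tolist())
for c in('side','top'):
    d=dict(np.load(c+'14.npz'));Q=toS(pts(d));m=(abs(Q[...,0])<.09)&(Q[...,1]<-.02)&(Q[...,1]>-.155)&(Q[...,2]>.03)&(Q[...,2]<.1)
    q=Q[m];print(c,np.polyfit(q[:,1],q[:,2],1).round(4),q[:,2].mean().round(4))
"
```

```text
15.5667 [-0.3482 -0.43    0.3021] [-0.9 -0.5  0.9] [ 3.141e+00 -2.000e-03  8.050e-01]
side 1000 350 red far [-0.0026 -0.1765  0.0576] angle 3.129
top 408 155 red far [ 0.0009 -0.1739  0.058 ] angle 3.122
elbow [[0.158, 0.091, 0.013], [0.195, 0.113, 0.025], [0.217, 0.135, 0.032]]
adapter [[-0.173, 0.178, 0.023], [-0.157, 0.19, 0.04], [-0.142, 0.208, 0.058]]
tee [[-0.039, -0.319, 0.018], [-0.004, -0.292, 0.031], [0.034, -0.267, 0.053]]
side [0.0006 0.0582] 0.0581
top [-0.0012  0.0583] 0.0584
```

View pics/top14z.png

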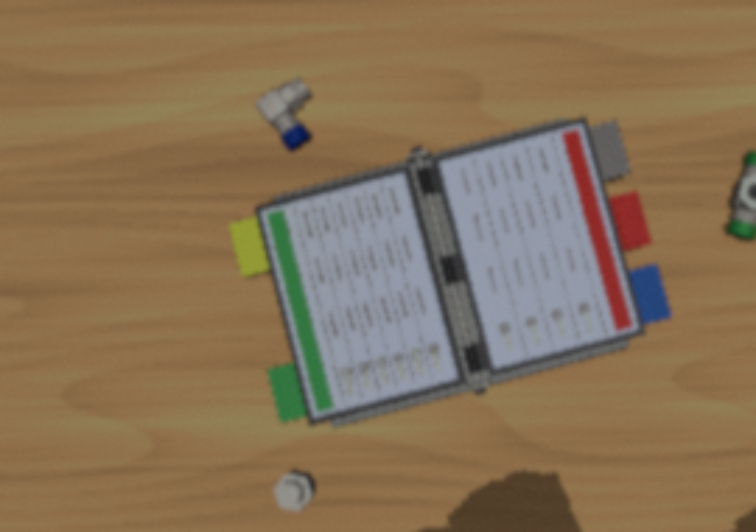

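The panel is flat (slope about 0.001, height 58 mm), the red tab sits between the grey and blue tabs (crop px (630,220)), and the fittings have not moved. Handing in.

```bash
python3 -c "
from cell import job
print(job.hand_in())"
```

```text
the job is handed in; nothing more can be done
None
```

The red-tabbed panel now lies flat on the -y stack, and the green-headed chart beneath it can be read. I lifted it with the shut fingertips under its tab. They then stayed on its back face all the way down to the stop, where I pressed with about 18 N, without taking it between the fingers. The job was handed in at about 15.7 s.

**Last checks:**
- **Panel:** its top is at 58 mm where 58.5 mm was expected, and its slope is about 0.001 in both views.
- **Fittings:** the elbow, adapter and tee are within about 1–2 mm of their first measurements, which is the measuring noise.
- **Hand:** the arm is well away from the stand, and the force reading is about 1 N, no more than the sensor's noise.

**One disagreement:** the real fingertips end about 35 mm short of the reported TCP, in both cameras. Because of this my first lift missed the tab and touched nothing. I corrected for it, and the panel then followed the planned angles to within about 0.02 rad.

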